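# Set the dispenser's volume sleeve and draw its piston

### The arm

A 7-joint arm with a two-finger parallel gripper is mounted at the origin on a cart in front of the work surface, level with it; the furniture and walls round the work are solid. World frame = base frame: x ahead of the robot, y to its left, z up, the work surface at z = 0. Lengths are in m, angles in rad, forces in N, time in s.
With the tool pointing down it reaches from about 0.35 to 0.9 m from the base axis. Payload 7.2 kg.
Tool frame: the origin (TCP) lies at the very end of the fingers, on their centre line; the grasp point (between the pads) lies 19 mm behind it (bot.pinch_z is the distance from the TCP to the grasp point, in m); z points along the fingers, y is the line along which they close (so a half turn about z gives the same grasp; the last joint's range is limited). The gripper opens to 85 mm and grips with 20 to 120 N. Pads are 22 mm wide; open, the fingers measure 114 mm over their backs; the gripper's body (76 mm by 85 mm) begins 54 mm behind the grasp point. The pads swing forward as they close: fully open they stand 13 mm farther back than shut.
Start: joints at [1.156, 0.411, -0.013, 1.596, 0.006, 1.134, -0.082], TCP at [0.212, -0.588, 0.231] pointing down, gripper open.
Joint ranges: [-2.95, 2.95], [-0.29, 1.99], [-1.47, 1.44], [0.14, 2.54], [-1.03, 4.17], [0.13, 1.85], [-2.86, 2.86]. Speed limits (rad/s): [2.39, 2.39, 3.01, 3.01, 3.14, 3.14, 3.14].

### API

Orientations are given as [roll, pitch, yaw] about the fixed x, y, z axes, in that order (R = Rz(yaw) Ry(pitch) Rx(roll)).
In Python, from station import bot gives the robot as it stands. The module is installed in compiled form; this text tells all that it offers.
- The arm moves only by the tool apply_moves, never from a script. Its argument "targets" is a list of rows, each a list of 2 entries, a list of its own where there are three numbers: the shift along the world's x, y, z in cm, then the turn about the world's z in units of 5 degrees (1.0 is 5 degrees). In form: [[[x, y, z], spin], ...]. A call has exactly 5 rows; each row shifts and turns the commanded pose from where the row before left it; what a row does not reach is not made up. A row lasts 1/8 s, in which the tool goes at most 62.5 mm and 10.7 degrees, less where a joint would pass 70% of its speed; a pose out of reach is approached as far as the arm can. A call with a gripper value outside its range is refused whole. "grip" is the opening, from 0 (shut) to 1 (fully open), set as the call begins (left out, the last holds). The fingers move at their own pace and stop on an object; "squeeze" is the grip in N (left out, the last holds). Time passes only in rows, so rows that do not move let the fingers close, or fill a call up. It gives the time, the measured TCP pose, the force, the opening and the grip force at its end, in the units of the state.
- bot.get_obs(): the state, without advancing time (a new reading comes with each control period).
- bot.snapshot(name): name is "scene" or "side" or "wrist"; returns a dict with "pixels" (400x640x3 uint8, blue, green, red), "fovy" (degrees; the focal length in pixels is half the picture's height over the tangent of half this angle, whatever the lens; pixels are square), "cx", "cy" (the principal point, pixels), "extrinsics" (4x4, takes a point from world to camera coordinates). Camera axes: x right, y down, z forward; pixel columns grow to the right and rows downward; lengths in m; the calibration is good to about 2 mm. A picture is of the moment at which its call begins. There is no depth.
- bot.hand_in(): hands the job in; it is judged then, once.
The state is a dict: "t": time; "qpos": joint angles; "qvel": joint speeds; "joint_efforts": joint torques, N m; "tool_pos": TCP position; "tcp_rot": TCP orientation; "ft_force": force on the tool from outside, world axes, zero at the start; "ft_torque": the same for the moment, N m; "grip_width": finger opening in m; "finger_force": force on a finger pad.
Only numpy, scipy, OpenCV 4.12 (cv2) and the standard library are available. Lean on these libraries where they do the work, as an engineer would, in place of code of your own. Each camera call takes 0.05 s, during which the arm holds its last target. There are 200 camera calls.

### The job

Turn the volume sleeve of the bench dispenser to its four-dot mark, and only then draw the piston by its black knob straight up out of the barrel by 40 mm, until its fourth dark ring is level with the top of the barrel. Pull gently, without forcing the rod sideways against the bore, and leave the cups and the marker round it where they are. The program finishes while still holding the piston there by the knob, with the sleeve still at four dots: do not let go.

Things in the scene. Friction and masses are not known exactly. Their poses are not given: they have to be found in the camera images.
- dispenser: Bench piston dispenser, fixed, upright: white base plate 110 x 110 mm, top 14 mm above the worktop, and an aluminium barrel 33 mm across, rim 104 mm high. Flange 66 mm across at 60 to 70 mm height; small dark index pointer on its -x side (up to 77 mm high, 37 mm from the axis), dark line on the base below it. Origin on the barrel axis at the worktop, z up.
- sleeve (a joint): Angle (rad) of the white ribbed round volume sleeve on the barrel, counter-clockwise from above. Six clicks marked by 1 to 6 black dots on its side and top face; the group facing the index pointer is the value: one dot 0.0, two 0.4, three 0.8, four 1.2, five 1.6, six 2.0. Let go, it snaps to the nearest click (about 0.08 Nm to pass one). Stops at -0.1 and 2.1.
- sleeve_center (a point): Point on the barrel axis at the sleeve's mid-height, 87 mm above the worktop; does not turn. The sleeve is 58 mm across and spans 72 to 102 mm height; it turns about this vertical axis.
- collar_top (a point): Point on the barrel axis at the barrel's top rim, 104 mm above the worktop. The bore below it is 18.4 mm across and 90 mm deep.
- piston: Loose piston, about 0.15 kg, standing on the floor of the bore: steel rod 16 mm across, 94 mm long, black knob on top. Dark rings every 10 mm; the first is 10 mm below the rim when home, the fourth level with it when 40 mm out. Only weight and rubbing resist; it drops home when let go. Origin at the rod's lower end, 14 mm above the worktop when home; z up along the rod.
- knob_center (a point): Centre of the piston's black round knob, 26 mm across and 30 mm high, on its axis, 109 mm above the rod's lower end: 123 mm above the worktop when home. The knob then spans 108 to 138 mm, 6 mm clear of the sleeve's top face.
- specimen_cup_2: Specimen cup with screw lid, 59 mm across, 68 mm high, a bystander standing to the left. Origin at the centre of its underside.
- specimen_cup_3: Specimen cup with screw lid, 59 mm across, 68 mm high, a bystander standing beyond the dispenser. Origin at the centre of its underside.
- marker_blue: Marker pen, 135 mm long, 12 to 15 mm thick, a bystander lying to the right. Origin under its middle; its length is its own y axis.
Not all that is in view belongs to the job. Leave any purple look-alike of the piston alone.

How it is judged:
On the way:
1. the sleeve is set to four dots while the piston is still home (within 6 mm) (value of joint sleeve between 1.06 and 1.34 rad and z of piston in the frame of dispenser below 0.02 m), for 0.3 s.
At the end, for the whole second after the job is handed in: The sleeve stands at four dots (1.2 rad, within 0.14), the piston is 40 mm out of its home (within 6 mm), upright in the bore (within 0.06 rad), still, pressing on the bore with less than 15 N, and held by the fingers (value of joint sleeve between 1.06 and 1.34 rad and z of piston in the frame of dispenser between 0.048 and 0.06 m and angle between piston's own z axis and vertical below 0.06 rad and horizontal distance between piston and dispenser below 0.003 m and contact force between the fingers and piston above 2 N and contact force between piston and dispenser below 15 N and linear speed of piston below 0.02 m/s); the arm keeps its last pose, push and grip.
It fails at once if while drawn out (over 4 mm) the piston is forced against the bore with more than 40 N (contact force between piston and dispenser above 40 N and z of piston in the frame of dispenser above 0.018 m).
It fails at once if a cup or the marker is moved by more than 20 mm (distance of any of specimen_cup_2, specimen_cup_3, marker_blue from where it was at the start of the episode above 0.02 m).
It also fails if it takes over 56 s, if anything falls off the work surface, if the arm or the gripper's body presses on something with over 40 N, if the wrist force passes 120 N, or if a joint passes its speed limit or range.

## Working session

There is one attempt and no reset: what is moved stays moved. The work goes in short steps, Python scripts to look and compute and a tool call to move; the robot and the scene stay as the last step left them, time stands still between calls to the robot, and variables do not carry over. Pictures are saved under pics/ and viewed, at most 10 in all, crops included, and the job is handed in when it is done.

Besides the shell and the picture viewer there is one more tool, called after "Emit:" as a command line: name --argument value ..., lists and objects as JSON in quotes. apply_moves: Moves the arm, as the interface text tells. Its arguments: {"type":"object","properties":{"targets":{"type":"array"},"grip":{"type":"number"},"squeeze":{"type":"number"}},"required":["targets"]}

```bash
mkdir -p pics
cat > h.py <<'E'
import numpy as np, cv2
from station import bot
def cam(n):
    s=bot.snapshot(n); f=200/np.tan(np.radians(s['fovy'])/2); return s['pixels'],f,s['cx'],s['cy'],np.array(s['extrinsics'])
def ray(c,u,v):
    _,f,cx,cy,E=c; R=E[:3,:3]; return -R.T@E[:3,3], R.T@np.array([(u-cx)/f,(v-cy)/f,1])
def onz(c,u,v,z):
    o,d=ray(c,u,v); return o+d*(z-o[2])/d[2]
def proj(c,p):
    _,f,cx,cy,E=c; q=E[:3,:3]@np.array(p)+E[:3,3]; return q[0]/q[2]*f+cx,q[1]/q[2]*f+cy
E
python3 - <<'E'
from h import *
for n in ['scene','side']:
    c=cam(n); cv2.imwrite(f'pics/{n}0.png',c[0]); o,d=ray(c,c[2],c[3]); print(n,o,d,c[1])
o=bot.get_obs(); print(o['t'],o['tool_pos'],o['tcp_rot'],o['grip_width'],o['ft_force'])
E
```

```text
scene [0.1006865  0.49652008 0.64916562] [ 0.56660113 -0.52951782 -0.63132721] 401.11180162104506
side [0.5348603  1.08107615 0.5325327 ] [ 0.04970081 -0.91585989 -0.39840995] 507.74965181034565
0.1 [ 0.21224206 -0.58738293  0.23052771] [-3.14013656e+00  8.69811430e-05  3.46796382e-01] 0.08540004247931317 [ 0.0908066  -0.4120844   0.89958883]
```

View pics/scene0.png

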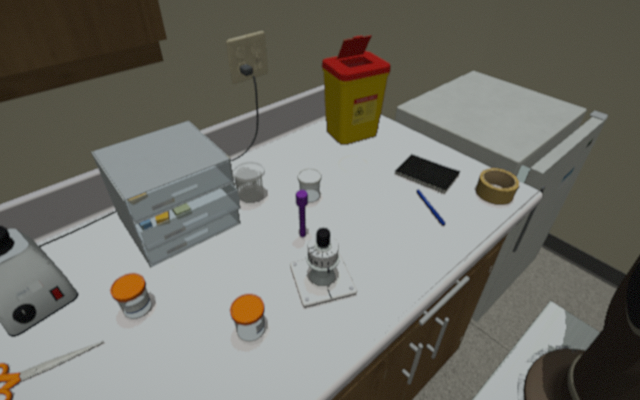

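View pics/side0.png

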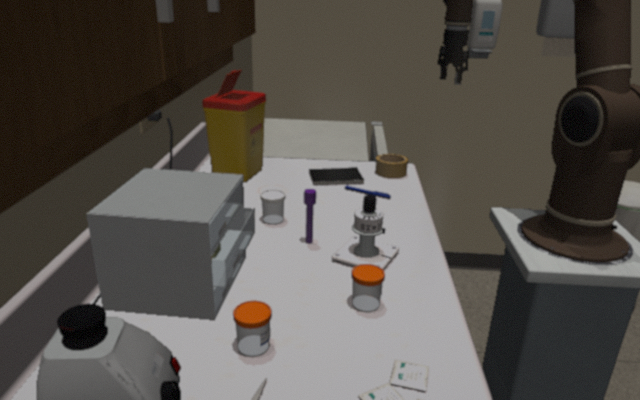

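The scene view shows the dispenser knob at about (322,237) and its base at (322,280), with the purple decoy at (302,215). In the side view the knob is at about (369,204). Next I triangulate.

Run:
```python
from h import *
a=cam('scene');b=cam('side')
def blob(c,box):
    x0,y0,x1,y1=box; m=(c[0][y0:y1,x0:x1].max(2)<55).astype(np.uint8)
    n,l,s,ce=cv2.connectedComponentsWithStats(m); i=1+np.argmax(s[1:,4]); print(s[i],ce[i]+[x0,y0]); return ce[i]+[x0,y0]
pa=blob(a,(305,222,340,247)); pb=blob(b,(355,192,385,212))
o1,d1=ray(a,*pa);o2,d2=ray(b,*pb)
t=np.linalg.lstsq(np.c_[d1,-d2],o2-o1,rcond=None)[0]
print(o1+d1*t[0],o2+d2*t[1],onz(a,*pa,.123),onz(b,*pb,.123))
for n,u,v in [('cupA',130,287),('cupB',248,308)]: print(n,onz(a,u,v,.068))
print('mk',onz(a,418,191,.007),onz(a,443,222,.007),'purple',onz(a,302,197,.12),'glass',onz(a,310,195,0))
print('corners',[onz(a,*p,.014).round(3)[:2] for p in [(291,265),(338,255),(355,292),(306,305)]])
A=cv2.resize(a[0][215:310,275:370],None,fx=6,fy=6,interpolation=cv2.INTER_CUBIC)
cv2.imwrite('pics/z1.png',A)
```

```text
[ 12   7  13  18 201] [322.74626866 237.54228856]
[  9   2  11  18 183] [369.15846995 202.91256831]
[0.47991381 0.14197702 0.1208679 ] [0.48221415 0.14078002 0.12332246] [0.47838332 0.14340788 0.123     ] [0.48217266 0.14003906 0.123     ]
cupA [0.65387762 0.44316344 0.068     ]
cupB [0.47899236 0.31285923 0.068     ]
mk [ 0.52247508 -0.22911742  0.007     ] [ 0.41213715 -0.17936227  0.007     ] purple [0.59503139 0.09501279 0.12      ] glass [ 0.69978055 -0.01641533  0.        ]
corners [array([0.542, 0.172]), array([0.497, 0.081]), array([0.407, 0.122]), array([0.448, 0.212])]
```

View pics/z1.png

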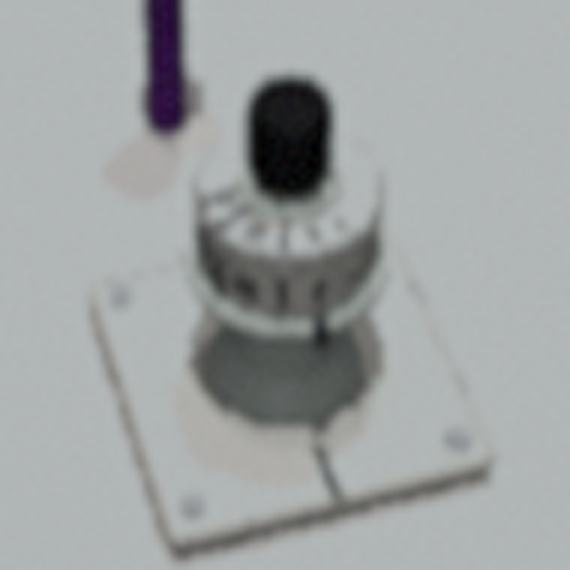

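The axis is near (0.481, 0.142). The pointer faces about 156°, so the sleeve has to turn counter-clockwise. I'll transit above it with the yaw turned so the fingers stay clear of the pointer.

Emit:
apply_moves --targets '[[[1.8, 4.9, 0.3], 1.3], [[1.8, 4.9, 0.3], 1.3], [[1.8, 4.9, 0.3], 1.3], [[1.8, 4.9, 0.3], 1.3], [[1.8, 4.9, 0.3], 1.3]]' --grip 1

```text
t: 0.82
tool_pos: [0.3028, -0.3411, 0.2464]
tcp_rot: [3.141, 0.0, 0.918]
ft_force: [1.1, 0.5, 0.8]
grip_width: 0.0854
finger_force: 0.0
```

Emit:
apply_moves --targets '[[[1.8, 4.9, 0.3], 1.3], [[1.8, 4.9, 0.3], 1.3], [[1.8, 4.9, 0.3], 1.3], [[1.8, 4.9, 0.3], 1.3], [[1.8, 4.9, 0.3], 1.3]]'

```text
t: 1.45
tool_pos: [0.3927, -0.0962, 0.2616]
tcp_rot: [3.141, 0.001, 1.485]
ft_force: [2.2, -0.7, -0.6]
grip_width: 0.0855
finger_force: 0.0
```

Emit:
apply_moves --targets '[[[1.8, 4.9, 0], 1.3], [[1.8, 4.9, 0], 1.3], [[1.8, 4.9, 0], 1.3], [[1.5, 4.9, 0], 1.3], [[0, 0, 0], 0]]'

```text
t: 2.08
tool_pos: [0.4616, 0.1024, 0.2614]
tcp_rot: [3.141, -0.002, 1.942]
ft_force: [0.0, -1.3, 0.0]
grip_width: 0.0852
finger_force: 0.0
```

Run:
```python
from h import *
o=bot.get_obs(); print(o['t'],o['tool_pos'],o['tcp_rot'],o['qpos'].round(2) if hasattr(o['qpos'],'round') else o['qpos'])
c=cam('wrist'); cv2.imwrite('pics/w1.png',c[0]); print(proj(c,(.481,.1415,.138)),c[4].round(3),c[1])
```

```text
2.075 [0.46157163 0.10237206 0.26136302] [ 3.14054271e+00 -2.32936481e-03  1.94248584e+00] [ 0.36  0.2  -0.76  1.87  0.15  1.13 -0.09]
(np.float64(349.9857856857755), np.float64(167.80349233208068)) [[ 0.932  0.362  0.002 -0.469]
 [ 0.342 -0.881  0.326 -0.12 ]
 [ 0.12  -0.303 -0.945  0.384]
 [ 0.     0.     0.     1.   ]] 287.8976428266722
```

View pics/w1.png

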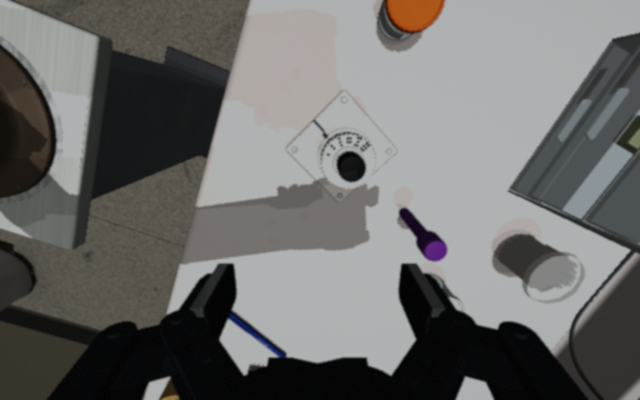

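The knob top is at (350,167), within 1 px of the prediction. The base corners are at about (344,90), (397,151), (340,202) and (287,150). Zooming in to read the dots.

Run:
```python
from h import *
c=cam('wrist')
P=[onz(c,*p,.014)[:2] for p in [(344,90),(397,151),(340,202),(287,150)]]
print(np.round(P,4),np.mean(P,0))
m=(c[0][145:190,325:375].max(2)<45).astype(np.uint8); n,l,s,ce=cv2.connectedComponentsWithStats(m); i=1+np.argmax(s[1:,4]); print(s[i],ce[i]+[325,145],onz(c,*(ce[i]+[325,145]),.13))
a,b=onz(c,315,121,.014),onz(c,326,136,.077); print('line',a,'ptr',b, np.degrees(np.arctan2(a[1]-.1415,a[0]-.481)))
cv2.imwrite('pics/z2.png',cv2.resize(c[0][85:210,280:405],None,fx=4.7,fy=4.7,interpolation=cv2.INTER_CUBIC))
```

```text
[[0.4574 0.2083]
 [0.5532 0.1637]
 [0.5094 0.0696]
 [0.415  0.1121]] [0.48370901 0.13842396]
[ 14   5  27  28 602] [352.05481728 163.54152824] [0.48233096 0.14202729 0.13      ]
line [0.43669058 0.16037002 0.014     ] ptr [0.45301482 0.15279824 0.077     ] 156.93233490977903
```

View pics/z2.png

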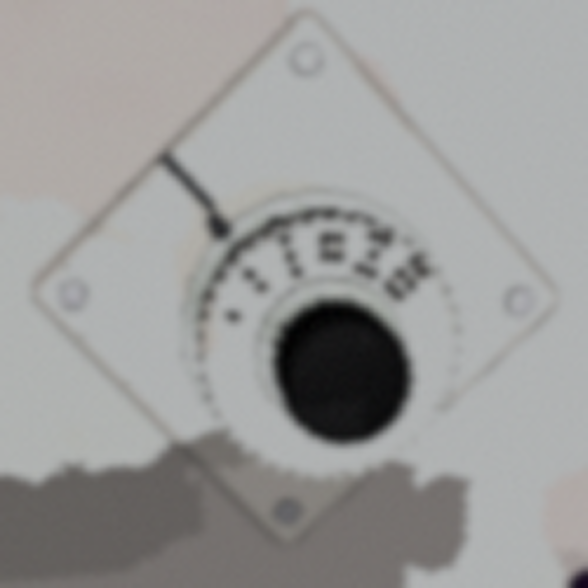

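Run:
```python
from h import *
c=cam('wrist')
ctr=np.array([.4822,.141])
for n,p,z in [('1',(234,316),.102),('2',(256,280),.102),('3',(291,254),.102),('4',(330,246),.102),('5',(371,262),.102),('6',(404,282),.102),('ptr',(220,230),.077),('line',(165,155),.014)]:
    q=onz(c,280+p[0]/4.7,85+p[1]/4.7,z)[:2]-ctr; print(n,np.hypot(*q).round(4),np.degrees(np.arctan2(q[1],q[0])).round(1))
q=[onz(c,280+u/4.7,85+v/4.7,.102)[:2] for u,v in[(197,330),(463,330),(330,205),(330,477)]];print(np.round(q,4))
```

```text
1 0.0212 -174.9
2 0.0207 159.9
3 0.0208 133.9
4 0.0209 110.1
5 0.0198 82.6
6 0.0213 58.9
ptr 0.0317 156.9
line 0.0513 155.6
[[0.4546 0.1333]
 [0.5097 0.1543]
 [0.4717 0.1686]
 [0.4954 0.1127]]
```

The sleeve now reads two dots, so it needs +0.8 rad (about 9.2 spin units counter-clockwise). Aligning and descending.

Emit:
apply_moves --targets '[[[1.0, 2.0, 0], 1.9], [[1.04, 1.9, 0], 1.9], [[0, 0, -4], 0], [[0, 0, -4], 0], [[0, 0, -2.5], 0]]'

```text
t: 2.85
tool_pos: [0.4812, 0.1348, 0.1545]
tcp_rot: [-3.139, 0.0, 2.263]
ft_force: [0.3, -0.2, 0.1]
grip_width: 0.0852
finger_force: 0.0
```

Emit:
apply_moves --targets '[[[0, 0, 0], 0], [[0, 0, 0], 0], [[0, 0, 0], 0], [[0, 0, 0], 0], [[0, 0, 0], 0]]'

```text
t: 3.48
tool_pos: [0.482, 0.1372, 0.1567]
tcp_rot: [3.141, 0.001, 2.267]
ft_force: [-0.7, 0.0, 0.2]
grip_width: 0.0855
finger_force: 0.0
```

Run:
```python
from h import *
o=bot.get_obs(); print(o['tool_pos'],o['tcp_rot'],o['qpos'],o['ft_force'])
c=cam('wrist')
m=(c[0][60:260,250:400].max(2)<45).astype(np.uint8); n,l,s,ce=cv2.connectedComponentsWithStats(m)
for i in range(1,n):
    if s[i][4]>300: print(s[i],ce[i]+[250,60],onz(c,*(ce[i]+[250,60]),.13),proj(c,(.482,.1415,.13)))
cv2.imwrite('pics/w2.png',c[0])
```

```text
[0.48199732 0.13721433 0.15671093] [3.14104331e+00 5.09194418e-04 2.26660621e+00] [ 0.24876361  0.38946153 -0.7718747   1.93884373  0.33378057  0.94324257
  0.01084388] [-0.74410385  0.01397625  0.22042056]
[  51  149   41   51 1702] [321.04994125 234.74089307] [0.48148165 0.14353112 0.13      ] (np.float64(319.6368119589532), np.float64(237.41657180672195))
```

View pics/w2.png

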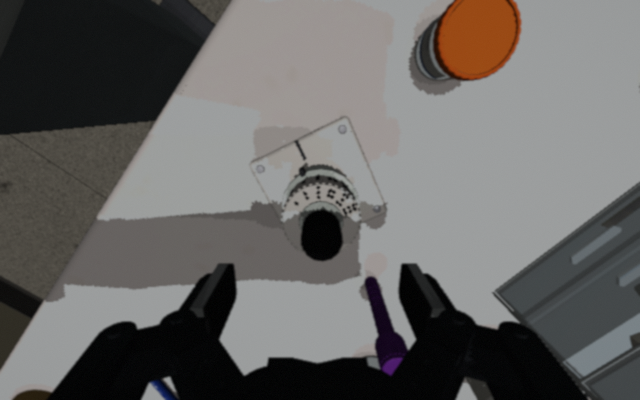

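The knob is centred between the fingers, and the decoy stands about 12 cm away. Correct y by 4 mm and go down to the sleeve.

Emit:
apply_moves --targets '[[[0, 0.43, 0], 0], [[0, 0, -2.5], 0], [[0, 0, -2.5], 0], [[0, 0, -2.0], 0], [[0, 0, -1.0], 0]]'

```text
t: 4.15
tool_pos: [0.4813, 0.1417, 0.0753]
tcp_rot: [-3.141, -0.001, 2.267]
ft_force: [-0.7, -0.1, 0.2]
grip_width: 0.0854
finger_force: 0.0
```

Emit:
apply_moves --targets '[[[0, 0, 0], 0], [[0, 0, -0.3], 0], [[0, 0, 0], 0], [[0, 0, 0], 0], [[0, 0, 0], 0]]'

```text
t: 4.78
tool_pos: [0.482, 0.1415, 0.0736]
tcp_rot: [3.141, 0.0, 2.267]
ft_force: [-0.3, -0.6, -0.9]
grip_width: 0.0855
finger_force: 0.0
```

Emit:
apply_moves --targets '[[[0, 0, 0], 0], [[0, 0, 0], 0], [[0, 0, 0], 0], [[0, 0, 0], 0], [[0, 0, 0], 0]]' --grip 0.55 --squeeze 30

```text
t: 5.4
tool_pos: [0.482, 0.1416, 0.0736]
tcp_rot: [3.141, 0.0, 2.266]
ft_force: [-0.3, -1.1, 5.1]
grip_width: 0.0571
finger_force: 31.4
```

The sleeve is gripped at 57 mm with negligible side force. Turning counter-clockwise.

Emit:
apply_moves --targets '[[[0, 0, 0], 0.9], [[0, 0, 0], 0.9], [[0, 0, 0], 0.9], [[0, 0, 0], 0.9], [[0, 0, 0], 0.9]]'

```text
t: 6.02
tool_pos: [0.4821, 0.1417, 0.0736]
tcp_rot: [3.141, 0.0, 2.662]
ft_force: [0.1, 0.4, 4.7]
grip_width: 0.0572
finger_force: 31.5
```

Emit:
apply_moves --targets '[[[0, 0, 0], 0.9], [[0, 0, 0], 0.9], [[0, 0, 0], 0.9], [[0, 0, 0], 0.9], [[0, 0, 0], 0.9]]'

```text
t: 6.65
tool_pos: [0.4821, 0.1418, 0.0736]
tcp_rot: [3.141, 0.001, 3.055]
ft_force: [-0.5, -0.1, 3.9]
grip_width: 0.0573
finger_force: 31.5
```

Emit:
apply_moves --targets '[[[0, 0, 0], 0.2], [[0, 0, 0], 0], [[0, 0, 0], 0], [[0, 0, 0], 0], [[0, 0, 0], 0]]'

```text
t: 7.28
tool_pos: [0.4821, 0.1418, 0.0736]
tcp_rot: [3.141, 0.001, 3.069]
ft_force: [-0.5, -0.9, 5.4]
grip_width: 0.0572
finger_force: 31.6
```

Emit:
apply_moves --targets '[[[0, 0, 0], 0], [[0, 0, 0], 0], [[0, 0, 0], 0], [[0, 0, 0], 0], [[0, 0, 0], 0]]' --grip 1

```text
t: 7.9
tool_pos: [0.4818, 0.1415, 0.0733]
tcp_rot: [3.142, -0.0, 3.07]
ft_force: [-0.1, -0.7, -0.0]
grip_width: 0.0856
finger_force: 0.0
```

Emit:
apply_moves --targets '[[[0, 0, 1.0], 0], [[0, 0, 2.5], 0], [[0, 0, 3.0], 0], [[0, 0, 3.0], 0], [[0, 0, 0], 0]]'

```text
t: 8.52
tool_pos: [0.4831, 0.1422, 0.1709]
tcp_rot: [3.141, 0.004, 3.069]
ft_force: [-0.3, -0.5, 0.3]
grip_width: 0.0853
finger_force: 0.0
```

Run:
```python
from h import *
o=bot.get_obs(); print(o['tool_pos'],o['ft_force'])
c=cam('wrist'); u,v=map(int,proj(c,(.482,.1415,.1))); print(u,v,proj(c,(.482,.1415,.13)))
u=max(u,70);v=max(v,70)
w=cv2.resize(c[0][v-70:v+70,u-70:u+70],(560,560),interpolation=cv2.INTER_CUBIC)
cv2.imwrite('pics/w3.png',w)
```

```text
[0.4830596  0.14222274 0.17086562] [-0.29112958 -0.49913293  0.2800262 ]
316 214 (np.float64(316.08983333351733), np.float64(230.73990164311923))
```

View pics/w3.png

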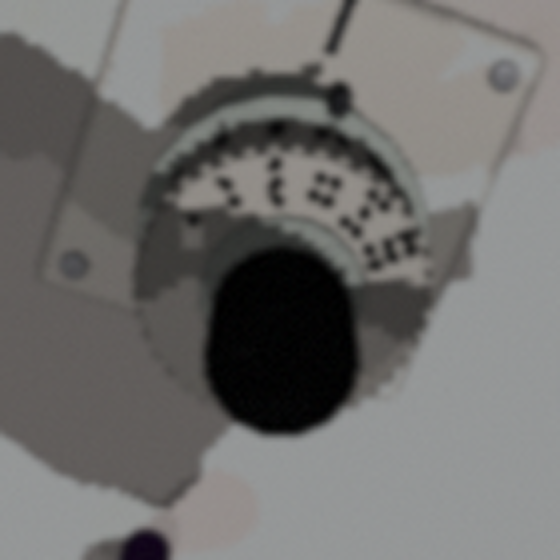

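The four-dot group at (325,188) faces the pointer at (338,98), so the sleeve is set. Down to the knob.

Emit:
apply_moves --targets '[[[0, 0, -2.5], 0], [[0, 0, -2.5], 0], [[0, 0, -1.1], 0], [[0, 0, 0], 0], [[0, 0, 0], 0]]'

```text
t: 9.2
tool_pos: [0.4821, 0.1419, 0.1079]
tcp_rot: [3.141, 0.001, 3.07]
ft_force: [0.4, -0.1, 1.5]
grip_width: 0.085
finger_force: 0.0
```

Emit:
apply_moves --targets '[[[0, 0, 0], 0], [[0, 0, 0], 0], [[0, 0, 0], 0], [[0, 0, 0], 0], [[0, 0, 0], 0]]'

```text
t: 9.82
tool_pos: [0.4818, 0.1415, 0.1073]
tcp_rot: [-3.142, -0.0, 3.069]
ft_force: [-1.0, -0.1, -0.5]
grip_width: 0.0849
finger_force: 0.0
```

Emit:
apply_moves --targets '[[[0, 0, 0], 0], [[0, 0, 0], 0], [[0, 0, 0], 0], [[0, 0, 0], 0], [[0, 0, 0], 0]]' --grip 0.15 --squeeze 25

```text
t: 10.45
tool_pos: [0.4819, 0.1416, 0.1074]
tcp_rot: [3.141, 0.0, 3.07]
ft_force: [0.1, 0.1, 1.2]
grip_width: 0.0251
finger_force: 24.8
```

Emit:
apply_moves --targets '[[[0, 0, 0], 0], [[0, 0, 0], 0], [[0, 0, 0], 0], [[0, 0, 0], 0], [[0, 0, 0], 0]]'

```text
t: 11.08
tool_pos: [0.4819, 0.1416, 0.1074]
tcp_rot: [3.141, 0.0, 3.07]
ft_force: [-0.4, 0.4, 2.7]
grip_width: 0.025
finger_force: 24.9
```

Emit:
apply_moves --targets '[[[0, 0, 0.1], 0], [[0, 0, 0.1], 0], [[0, 0, 0.1], 0], [[0, 0, 0.1], 0], [[0, 0, 0.1], 0]]'

```text
t: 11.7
tool_pos: [0.4818, 0.1415, 0.1123]
tcp_rot: [3.142, -0.0, 3.069]
ft_force: [-0.8, 0.1, -1.8]
grip_width: 0.0252
finger_force: 24.8
```

Emit:
apply_moves --targets '[[[0, 0, 0.15], 0], [[0, 0, 0.15], 0], [[0, 0, 0.15], 0], [[0, 0, 0.15], 0], [[0, 0, 0.15], 0]]'

```text
t: 12.32
tool_pos: [0.4818, 0.1415, 0.1199]
tcp_rot: [-3.142, 0.0, 3.069]
ft_force: [0.2, 0.1, -2.0]
grip_width: 0.0255
finger_force: 24.8
```

Emit:
apply_moves --targets '[[[0, 0, 0.3], 0], [[0, 0, 0.3], 0], [[0, 0, 0.3], 0], [[0, 0, 0.3], 0], [[0, 0, 0.3], 0]]'

```text
t: 12.95
tool_pos: [0.4818, 0.1415, 0.135]
tcp_rot: [3.142, -0.0, 3.07]
ft_force: [-0.2, -0.0, -2.8]
grip_width: 0.0249
finger_force: 24.8
```

Emit:
apply_moves --targets '[[[0, 0, 0.3], 0], [[0, 0, 0.3], 0], [[0, 0, 0.3], 0], [[0, 0, 0.25], 0], [[0, 0, 0.1], 0]]'

```text
t: 13.58
tool_pos: [0.4819, 0.1415, 0.1475]
tcp_rot: [3.142, 0.0, 3.07]
ft_force: [-0.1, -1.2, -1.8]
grip_width: 0.0254
finger_force: 24.8
```

Emit:
apply_moves --targets '[[[0, 0, 0], 0], [[0, 0, 0], 0], [[0, 0, 0], 0], [[0, 0, 0], 0], [[0, 0, 0], 0]]'

```text
t: 14.2
tool_pos: [0.4818, 0.1415, 0.1473]
tcp_rot: [3.142, -0.0, 3.07]
ft_force: [0.6, 0.0, -1.9]
grip_width: 0.0255
finger_force: 24.8
```

Run:
```python
from h import *
o=bot.get_obs(); print(o['tool_pos'],o['tcp_rot'],o['ft_force'],o['ft_torque'])
a=cam('scene');b=cam('side')
I=[]
for c in(a,b):
    u,v=map(int,proj(c,(.482,.1415,.115))); print(u,v,[np.round(proj(c,(.482,.1415,z)),1) for z in(.104,.148,.178)])
    I.append(cv2.resize(c[0][v-35:v+35,u-35:u+35],(400,400),interpolation=cv2.INTER_CUBIC))
cv2.imwrite('pics/e.png',np.hstack(I))
```

```text
[0.48179943 0.14151754 0.14728508] [ 3.14156611e+00 -6.33095976e-05  3.06955131e+00] [ 0.58924001  0.02698532 -1.86878515] [ 0.00261208 -0.02159118  0.02194538]
322 239 [array([322.1, 243.2]), array([322.4, 226.1]), array([322.6, 213.7])]
368 206 [array([368.6, 211.8]), array([370.1, 191.7]), array([371.1, 177.6])]
```

View pics/e.png

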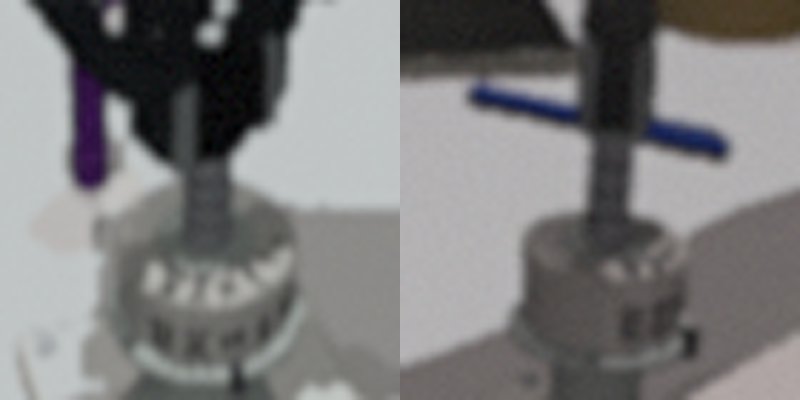

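The rod is out of the barrel in both views. The TCP has risen 40 mm with under 1 N of side force, the wrist carries only the piston's weight, and the sleeve is still at four dots. Handing in.

```bash
python3 -c "
from station import bot
print(bot.hand_in())"
```

```text
the job is handed in; nothing more can be done
None
```

I turned the sleeve from two dots to four, then drew the piston 40 mm straight up, and handed the job in at about 14 s with the gripper still holding the knob; the judge returned no verdict.

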